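# Latch the drop front of a printing-block chest

## Task

Fasten the drop front of the wooden block chest with the draw latch on its roof: swing the claw over so that its lip drops in front of the keeper on the door and draw it back until it bites, then swing the lever up and over until it lies flat on its rubber buffer and the door is pulled shut. Do not jam the claw down on the keeper, stop pressing as soon as the lever is home, and leave the tools, jars and blocks around where they are.

Things in the scene. Friction and masses are not known exactly. Their poses are not given: they have to be found in the camera images.
- chest: Wooden chest of printing blocks, fixed: 200 mm deep (its x), 360 wide (y), flat roof 180 above the table; dark battens, steel corner irons. Origin: centre of its underside. Its x points from the door side (front, towards the robot) to the back, z up. The latch lies along its x on the middle (y = 0) of the roof.
- door (a joint): Drop-front door (24 mm board, top edge level with the roof, keeper on its middle), hinged along its bottom edge, rad, 0 = shut. A foam pad inside holds it ajar by about 0.045 (8 mm at the top). It takes about 75 N at the keeper to pull it shut; only the latch can, and it then ends at about 0.012 (2 mm).
- keeper: Steel keeper on the middle of the door's top edge: a plate 16 mm wide, 5 thick, leaning 15 degrees forward (top towards -x), top edge 16 mm above the roof. Origin: middle of its front (-x) face, 7.3 mm below its top, 8.5 above the roof. x towards the latch, z up.
- claw_hook: Hook end of the claw (steel strap 18 mm wide, 4 thick). Origin: middle of the inner face of the down-turned lip, 97 mm out from the pin and 8 below it, claw level. Then x points back to the pin, z up; the lip reaches 5.6 mm below the origin and is 5 thick; the strap's underside is 8.5 above it. Hooked: this origin 0 to 10 mm in front (-x) of the keeper's origin and at its height; drawn tight they nearly coincide.
- thumb_tab (a point): Middle of the thumb tab on the hook end: a plate 18 mm wide across the claw, 4 thick, rising 21 above the strap when the claw is level. It lies 6 mm outwards (-x) of the hook origin and 24.5 above it in the claw's own axes. The place to pinch the claw, across its 18 mm width (along the chest's y).
- claw_pin (a point): Pin joining claw to lever, 18 mm from the lever's pivot, nearly on the line from pivot to lever end. The claw turns on it with a stiff rub (0.04 N m): it stays at any angle and turns along with the lever, so the swinging lever lifts it off the keeper again unless it has first been drawn back tight against the keeper (10 to 20 N pull, of which 5 is the lever's rub).
- lever_pivot (a point): Fixed pivot of the lever, 33 mm in front (-x) of the chest's middle and 16 above the roof; it turns about the chest's y. The axes are the chest's.
- lever_end (a point): Middle of the lever's outer face at its free end. The lever's handle is a steel plate 30 mm wide, 4 thick, from 24 to 80 mm from the pivot. This point is 79 mm along it and 6 mm off the line through the pivot, on the face that looks up when closed and towards the robot when the lever stands upright.
- lever (a joint): Lever angle, rad: 0 = closed, flat, pointing to the chest's back, on its buffer; 1.57 upright; open stop 1.70. It rubs with 0.09 N m and stays where left; pulling the claw forward opens it. Claw hooked, closing takes up to 10 N at the end, most at 1.1 to 0.4. Past centre (about 0.1) the load drops, but it may stay a few mm high: press until it meets the firm buffer, 40 N is too much.
- latch_base: Steel base plate of the latch on the roof (98 by 40 mm, 3 thick) with two ears at the pivot (24 mm high) and the rubber buffer, 55 mm behind the pivot, its top 18 above the roof. Origin: on the roof under the pivot.
- lever_grip: Handle plate of the lever; origin in the middle of its free end, 79 mm from the pivot, x along the lever away from the pivot, z out of its outer face.
- pigment_jar: White jar with yellow cap, 48 mm wide, 65 tall, on the chest's roof to one side; leave alone. Origin: centre of underside.
- border_block: Small wooden printing block with a grip, 85 by 45 mm, 60 tall, on the roof on the other side; leave alone. Origin: centre of underside.
- big_block: Large wooden printing block with a grip, 160 by 110 mm, 75 tall, on the table; leave alone. Origin: centre of underside.
- water_bottle: Red bottle, 68 mm wide, 200 tall, on the table; leave alone. Origin: centre of underside.
- steel_bowl: Steel bowl, 110 mm wide, 50 tall, on the table; leave alone. Origin: centre of underside.
- mallet: Wooden mallet lying on the table; leave alone. Origin: centre of underside.
- stencil_brush: Brush lying on the table; leave alone. Origin: centre of underside.

How it is judged:
By the outcome, as a careful person would: the job done as asked, in the order asked, and still so for the second after the job is handed in, with the robot touching nothing.
It also fails if it takes over 61 s, if anything falls off the work surface, if the arm or the gripper's body presses on something with over 40 N, if the wrist force passes 120 N, or if a joint passes its speed limit or range.

## Robot

A 6-joint arm with a two-finger parallel gripper is mounted at the origin on the work surface. World frame = base frame: x ahead of the robot, y to its left, z up, the work surface at z = 0. Lengths are in mm, angles in rad, forces in N, time in s.
With the tool pointing down it reaches from about 375 to 925 mm from the base axis. Payload 5.7 kg.
Tool frame: the origin (TCP) lies at the very end of the fingers, on their centre line; the grasp point (between the pads) lies robot.tcp_to_grasp behind it (robot.tcp_to_grasp is the distance from the TCP to the grasp point, in mm); z points along the fingers, y is the line along which they close (so a half turn about z gives the same grasp; the last joint's range is limited). The gripper opens to 88 mm and grips with 3 to 60 N. Pads are 20 mm wide; open, the fingers measure 115 mm over their backs; the gripper's body (75 mm by 178 mm) begins 61 mm behind the grasp point.
Start: joints at [-1.408, 0.359, 1.51, -0, 1.272, -0.115], TCP at [164.53, -576.968, 222.623] pointing down, gripper open.
Joint ranges: [-2.97, 2.97], [-1.01, 2.36], [0.21, 2.38], [-0.96, 4.11], [0.2, 2.71], [-2.98, 2.98]. Speed limits (rad/s): [2.39, 2.39, 3.14, 3.14, 3.14, 3.14].

## Interface

Orientations are given as a unit quaternion [w, x, y, z].
In Python, from station import robot, vision gives the robot as it stands.
- The arm moves only by the shell command python3 -m creep 'ROWS' [FORCE]. ROWS is a JSON object of lists of equal length, an entry for each row: "rot": the turn, a rotation vector about the world's x, y, z normalised to -1 to 1, where 1 is pi/2 rad, a list of three; "delta_pos": the shift along the world's x, y, z normalised to -1 to 1, where 1 is 200 mm, a list of three; "hand": the closure, from 0 (fully open) to 1 (shut). In form: {"rot": [[rx, ry, rz], ...], "delta_pos": [[tx, ty, tz], ...], "hand": [hand, ...]}. A call has 1 to 8 rows; each row is the pose to reach, as a shift and turn from the pose commanded when the call began; what a row does not reach only later rows make up. A row lasts 1/8 s, in which the tool goes at most 62.5 mm and 10.7 degrees, less where a joint would pass 70% of its speed; a pose out of reach is approached as far as the arm can. A call with a number of a shift or a turn outside -1 to 1 is refused whole. A call with a gripper value outside its range is refused whole. The fingers move at their own pace and stop on an object; FORCE is the grip in N (left out, the last holds). Time passes only in rows, so rows that repeat a pose let the fingers close. It gives the time, the measured TCP pose, the force, the opening and the grip force at its end, in the units of the state.
- robot.observe(): the state, without advancing time (a new reading comes with each control period).
- vision.grab_frame(name): name is "side" or "top"; returns (picture, depth): 420x560x3 uint8, red, green, blue; 420x560 float32, mm along the optical axis (not along the pixel's ray), 0 where there is no reading.
- vision.camera_params(name): a dict with "fov_y" (degrees; the focal length in pixels is half the picture's height over the tangent of half this angle, whatever the lens; pixels are square), "cx", "cy" (the principal point, pixels), "D" ([k1, k2, p1, p2, k3] as OpenCV has them; the pictures are not rectified), "R" (3x3) and "t" (3): a world point X has camera coordinates R X + t. Camera axes: x right, y down, z forward; pixel columns grow to the right and rows downward; lengths in mm; the calibration is good to about 2 mm. A picture is of the moment at which its call begins. camera_params takes no time and is no camera call.
- robot.finish_job(): hands the job in; it is judged then, once.
The state is a dict: "t": time; "joint_pos": joint angles; "dq": joint speeds; "joint_efforts": joint torques, N m; "ee_pos": TCP position; "eef_rot": TCP orientation; "force": force on the tool from outside, world axes, zero at the start; "moment": the same for the moment, N m; "finger_gap": opening from 0.0 (shut) to 1.0 (fully open); "grasp_force": force on a finger pad.
Only numpy, scipy, OpenCV 4.12 (cv2) and the standard library are available. Lean on these libraries where they do the work, as an engineer would, in place of code of your own. Each camera call takes 0.05 s, during which the arm holds its last target. There are 200 camera calls.

## Working session

There is one attempt and no reset: what is moved stays moved. The work goes in short steps, Python scripts to look and compute and a shell command to move; the robot and the scene stay as the last step left them, time stands still between calls to the robot, and variables do not carry over. Pictures are saved under pics/ and viewed, at most 10 in all, crops included, and the job is handed in when it is done.

```bash
mkdir -p pics; cat > h.py <<'E'
import numpy as np, cv2
from station import robot, vision
def cam(n):
    p=vision.camera_params(n); f=210/np.tan(np.radians(p['fov_y'])/2)
    K=np.array([[f,0,p['cx']],[0,f,p['cy']],[0,0,1]]); return K,np.array(p['D'],float),np.array(p['R']),np.array(p['t']).ravel()
def ray(n,uv):
    K,D,R,t=cam(n); q=cv2.undistortPoints(np.array([[uv]],float),K,D)[0,0]
    return -R.T@t, R.T@np.array([q[0],q[1],1])
def plane(n,uv,z):
    o,d=ray(n,uv); return o+d*(z-o[2])/d[2]
def dep(n,uv,D): 
    o,d=ray(n,uv); return o+d*D[int(uv[1]),int(uv[0])]
def proj(n,X):
    K,D,R,t=cam(n); return cv2.projectPoints(np.array(X,float).reshape(-1,1,3),cv2.Rodrigues(R)[0],t,K,D)[0][:,0]
def grab(n,name):
    im,d=vision.grab_frame(n); cv2.imwrite('pics/%s.png'%name,im[:,:,::-1]); np.save('pics/%s.npy'%name,d); return im,d
E
python3 - <<'E'
from h import *
for n in('side','top'):
    grab(n,n+'0'); K,D,R,t=cam(n); print(n,K[0,0],-R.T@t,R[2])
print(robot.observe(), robot.tcp_to_grasp)
E
```

```text
side 391.6688830125026 [ 41.1370979  629.90931294 856.48174045] [ 0.45659936 -0.59048322 -0.66546719]
top 461.2752527640513 [ 451.90859114   14.88452109 1355.20144122] [ 0.06445614 -0.00382777 -0.9979132 ]
{'t': 0.1, 'joint_pos': array([-1.40811415e+00,  3.59429516e-01,  1.51132197e+00, -6.23372144e-06,
        1.27251908e+00, -1.15121873e-01]), 'dq': array([ 0.00025762, -0.0003249 , -0.00069959, -0.00057319, -0.00173623,
       -0.00098096]), 'joint_efforts': array([ 1.21188677e-03, -5.16356599e+01, -2.71405309e+01,  6.76232809e-02,
        2.75726162e-02, -9.58046314e-06]), 'ee_pos': array([ 164.42162128, -576.37527892,  221.89657444]), 'eef_rot': array([-8.38650363e-04,  9.90368138e-01,  1.38456659e-01, -2.29262993e-05]), 'force': array([0.24405613, 0.36834525, 0.36435641]), 'moment': array([-0.03890186, -0.02044926, -0.01480946]), 'grasp_force': 0.0, 'finger_gap': 0.9997524866571} 18.700000000000003
```

View pics/side0.png

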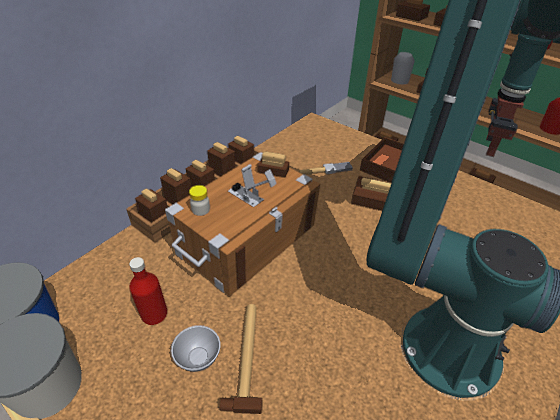

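View pics/top0.png

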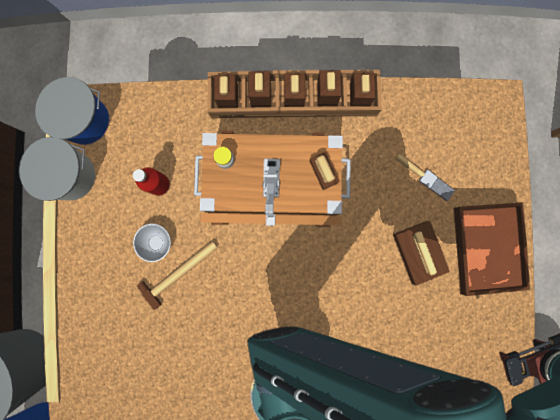

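The side view shows the chest with its latch near (250,185) and the keeper at (277,215). In the top view the latch runs from (272,158) to (270,215), and the white corner irons are at (209,139), (335,141), (207,205) and (334,207). Next I'll zoom in on the latch.

```bash
python3 - <<'E'
from h import *
a=cv2.imread('pics/side0.png')[150:250,200:330]; b=cv2.imread('pics/top0.png')[125:230,190:360]
a=cv2.resize(a,None,fx=4,fy=4,interpolation=2); b=cv2.resize(b,None,fx=4,fy=4,interpolation=2)
cv2.imwrite('pics/a.png',a);cv2.imwrite('pics/b.png',b)
E
```

```text
(no output)
```

View pics/a.png

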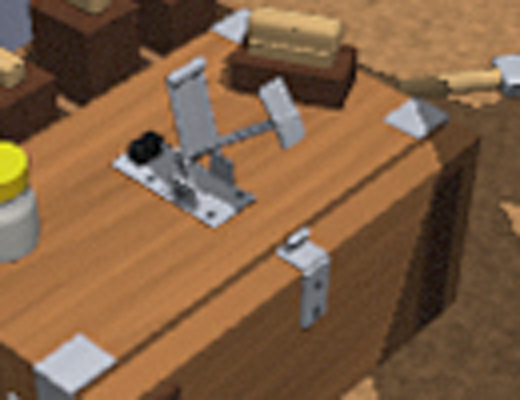

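View pics/b.png

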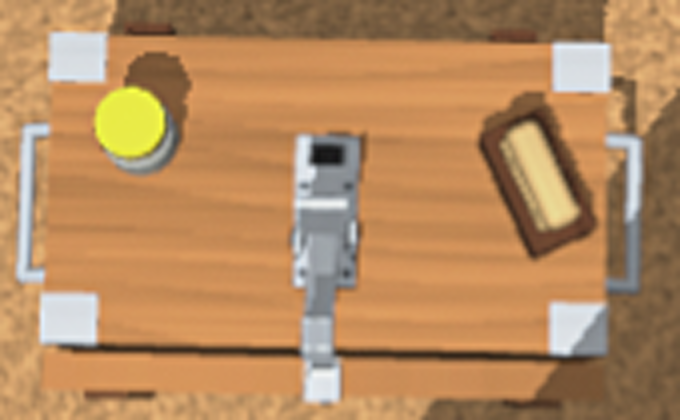

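The side crop shows the lever standing upright, its top at crop (188,70). The claw points forward and up, with its tab at (282,112), and the keeper is at (297,240). In the top crop the roof corners are (48,33), (610,45), (40,345) and (607,355), and the buffer is at (327,153). I'll compute the chest frame from these, then the claw and lever angles.

```bash
cat >> h.py <<'E'
E
python3 - <<'E'
from h import *
T=lambda u,v:(190+(u-1.5)/4,125+(v-1.5)/4); S=lambda u,v:(200+(u-1.5)/4,150+(v-1.5)/4)
for n,uv in dict(BL=(49,33),BR=(610,45),FL=(40,345),FR=(607,355)).items(): print(n,plane('top',T(*uv),180).round(1))
print('buf',plane('top',T(327,153),198).round(1),'base c',plane('top',T(327,208),183).round(1))
print('basefront/back mid',plane('top',T(325,286),183).round(1),plane('top',T(330,136),183).round(1))
d=np.load('pics/side0.npy'); dt=np.load('pics/top0.npy')
for n,uv in dict(levtop=(188,72),levmid=(193,110),tabtop=(275,90),tabmid=(284,112),tabbot=(292,138),strap=(235,137),keep=(298,240),keepface=(315,290),roof=(120,300)).items(): print(n,dep('side',S(*uv),d).round(1))
for n,uv in dict(levtop=(323,204),strap=(319,290),tab=(318,340),tab2=(318,325),keep=(322,368),keep2=(322,385)).items(): print('top',n,dep('top',T(*uv),dt).round(1))
E
```

```text
BL [737.3 224.2 180. ]
BR [ 723.9 -140.5  180. ]
FL [533.9 229.6 180. ]
FR [ 522.3 -133.5  180. ]
buf [652.   43.5 198. ] base c [619.   44.3 183. ]
basefront/back mid [568.8  46.2 183. ] [665.6  41.9 183. ]
levtop [604.6  46.9 278.5]
levmid [599.9  48.8 251.9]
tabtop [534.   45.6 297.1]
tabmid [523.5  49.7 288.1]
tabbot [515.6  51.5 273.3]
strap [565.8  47.1 246.2]
keep [510.5  50.9 193.4]
keepface [494.2  52.9 160.9]
roof [570.  152.7 178.6]
top levtop [608.1  44.3 276.3]
top strap [559.2  47.9 256.1]
top tab [526.5  47.6 294.2]
top tab2 [534.8  47.4 299.3]
top keep [516.5  48.8 180.8]
top keep2 [505.7  48.9 181.6]
```

```bash
python3 -m creep '{"rot":[[0,0,-0.1],[0,0,-0.198],[0,0,-0.198],[0,0,-0.198],[0,0,-0.198],[0,0,-0.198]],"delta_pos":[[0,0,0.3],[0.2,0.3,0.6],[0.4,0.6,0.7],[0.6,1,0.7],[0.6,1,0.7],[0.6,1,0.7]],"hand":[0,0,0,0,0,0]}' 30
python3 -m creep '{"rot":[[0,0,0],[0,0,0],[0,0,0],[0,0,0],[0,0,0],[0,0,0]],"delta_pos":[[0.2,0.3,0],[0.4,0.6,0],[0.6,0.8,0],[0.7,1,0],[0.7,1,0],[0.7,1,0]],"hand":[0,0,0,0,0,0]}'
python3 -m creep '{"rot":[[0,0.1,0],[0,0.2,0],[0,0.222,0],[0,0.222,0],[0,0.222,0],[0,0.222,0]],"delta_pos":[[0.2,0.3,0],[0.4,0.6,0],[0.5,0.8,0],[0.6,1,0],[0.6,1,0],[0.6,1,0]],"hand":[0,0.3,0.5,0.5,0.5,0.5]}'
```

```text
t: 0.85
ee_pos: [285.9, -373.6, 363.3]
eef_rot: [-0.0, 1.0, -0.014, 0.001]
force: [-0.8, -0.3, 0.8]
finger_gap: 1.005
grasp_force: 0.0
t: 1.6
ee_pos: [424.3, -177.9, 362.2]
eef_rot: [0.0, 1.0, -0.016, -0.001]
force: [-0.5, -0.7, 0.2]
finger_gap: 0.999
grasp_force: 0.0
t: 2.35
ee_pos: [544.4, 20.8, 362.3]
eef_rot: [0.003, 0.985, -0.018, -0.174]
force: [-0.8, 0.3, 0.7]
finger_gap: 0.509
grasp_force: 0.0
```

```bash
python3 -m creep '{"rot":[[0,0,0],[0,0,0],[0,0,0],[0,0,0],[0,0,0],[0,0,0]],"delta_pos":[[0.025,0.127,0],[0.025,0.127,0],[-0.03,0.127,-0.15],[-0.08,0.127,-0.3],[-0.13,0.127,-0.467],[-0.13,0.127,-0.467]],"hand":[0.5,0.5,0.5,0.5,0.5,0.5]}'
python3 - <<'E'
from h import *
im,d=grab('side','s1')
print(proj('side',[[525.2,48.3,286.9]]), robot.observe()['ee_pos'])
cv2.imwrite('pics/s1c.png',cv2.resize(im[120:240,190:340,::-1],None,fx=4,fy=4,interpolation=2))
E
```

```text
t: 3.1
ee_pos: [516.0, 46.6, 267.9]
eef_rot: [0.003, 0.984, -0.017, -0.176]
force: [0.3, -0.8, 0.5]
finger_gap: 0.498
grasp_force: 0.0
[[270.44854722 177.47181365]] [517.68966001  46.87130757 269.4273529 ]
```

View pics/s1c.png

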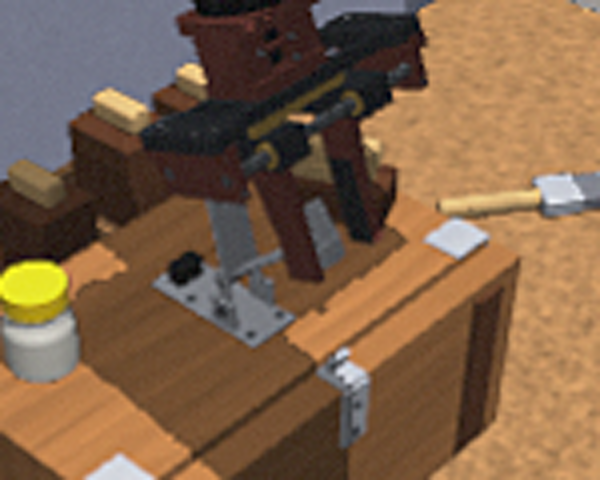

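The tab sits between the fingers at about crop (322,232), so I'll close on it.

```bash
python3 -m creep '{"rot":[[0,0,0],[0,0,0],[0,0,0],[0,0,0],[0,0,0],[0,0,0]],"delta_pos":[[0,0.007,0],[0,0.007,0],[0,0.007,0],[0,0.007,0],[0,0.007,0],[0,0.007,0]],"hand":[0.7,0.9,1,1,1,1]}' 25
python3 -c "
from h import *
o=robot.observe();print(o['ee_pos'],o['force'],o['moment'],o['finger_gap'],o['grasp_force'])"
```

```text
t: 3.9
ee_pos: [518.7, 49.8, 269.5]
eef_rot: [0.003, 0.985, -0.016, -0.173]
force: [-0.0, -1.0, 2.5]
finger_gap: 0.203
grasp_force: 25.0
[518.73131069  49.77763419 269.46020427] [-0.00938087 -1.01321823  2.51833085] [ 0.04040443 -0.17807867 -0.11518004] 0.2025055275621269 24.98749829828739
```

```bash
python3 -m creep '{"rot":[[0,0,0],[0,0,0],[-0.003,-0.0955,0],[-0.006,-0.191,0],[-0.009,-0.286,0],[-0.011,-0.34,0],[-0.013,-0.395,0],[-0.013,-0.395,0]],"delta_pos":[[-0.012,0,0],[-0.0235,0,0],[-0.06,0.001,-0.063],[-0.088,0.002,-0.131],[-0.105,0.003,-0.203],[-0.108,0.003,-0.245],[-0.11,0.003,-0.286],[-0.11,0.003,-0.286]],"hand":[1,1,1,1,1,1,1,1]}'
python3 - <<'E'
from h import *
im,d=grab('side','s2'); o=robot.observe();print(o['ee_pos'],o['force'],o['moment'],o['finger_gap'])
im2,_=grab('top','t2')
a=cv2.resize(im[130:230,220:320,::-1],None,fx=4,fy=4,interpolation=2);b=cv2.resize(im2[130:230,220:320,::-1],None,fx=4,fy=4,interpolation=2)
cv2.imwrite('pics/s2c.png',np.hstack([a,b]))
E
```

```text
t: 4.9
ee_pos: [495.3, 50.6, 211.6]
eef_rot: [0.008, 0.99, -0.018, 0.136]
force: [0.6, -0.4, -0.6]
finger_gap: 0.203
grasp_force: 25.0
[495.29229005  50.62765763 211.70184654] [-1.36129158 -0.85051979  0.47150493] [ 0.23850959  0.20759957 -0.08661339] 0.19737147151952916
```

View pics/s2c.png

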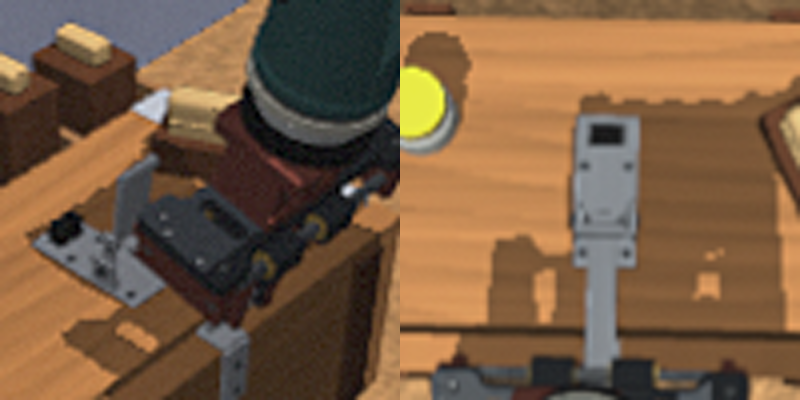

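```bash
python3 -m creep '{"rot":[[-0.001,-0.03,0],[-0.002,-0.06,0],[-0.003,-0.09,0],[-0.004,-0.115,0],[-0.004,-0.115,0]],"delta_pos":[[0,0,-0.022],[0.002,0,-0.044],[0.005,0,-0.065],[0.008,0,-0.085],[0.008,0,-0.085]],"hand":[1,1,1,1,1]}'
python3 -c "
from h import *
o=robot.observe();print(o['ee_pos'],o['force'],o['moment'],o['finger_gap'])"
```

```text
t: 5.62
ee_pos: [497.4, 50.5, 194.4]
eef_rot: [0.009, 0.975, -0.018, 0.223]
force: [-0.0, -0.1, 0.2]
finger_gap: 0.204
grasp_force: 25.0
[497.40877759  50.51942764 194.39861108] [-0.04901817 -0.10893831  0.20193649] [0.28313455 0.34747267 0.03762625] 0.20440073618275878
```

```bash
python3 -m creep '{"rot":[[0,0,0],[0,0,0],[0,0,0],[0,0,0]],"delta_pos":[[0.01,0,0],[0.02,-0.001,0],[0.025,-0.001,0],[0.025,-0.001,0]],"hand":[1,1,1,1]}'
python3 -m creep '{"rot":[[0,0,0],[0,0,0]],"delta_pos":[[0.005,0,0],[0.01,0,0]],"hand":[1,1]}'
```

```text
t: 6.12
ee_pos: [500.4, 50.4, 193.4]
eef_rot: [0.009, 0.975, -0.018, 0.221]
force: [-7.4, -0.1, 0.8]
finger_gap: 0.2
grasp_force: 25.0
t: 6.38
ee_pos: [502.2, 50.3, 193.3]
eef_rot: [0.009, 0.975, -0.019, 0.221]
force: [-8.2, -1.2, 1.7]
finger_gap: 0.205
grasp_force: 25.0
```

```bash
for i in 1 2 ; do python3 -m creep '{"rot":[[0,0,0],[0,0,0]],"delta_pos":[[0.005,0,0],[0.01,0,0]],"hand":[1,1]}' | egrep "ee_pos|force: \["; done
```

```text
ee_pos: [504.1, 50.3, 193.2]
force: [-7.2, -0.6, 0.5]
ee_pos: [505.9, 50.3, 193.0]
force: [-7.0, -1.1, 0.6]
```

```bash
for i in 1 2 ; do python3 -m creep '{"rot":[[0,0,0],[0,0,0]],"delta_pos":[[0.004,0,0],[0.008,0,0]],"hand":[1,1]}' | egrep "ee_pos|force: \["; done
```

```text
ee_pos: [507.3, 50.2, 192.8]
force: [-7.6, -1.3, -0.7]
ee_pos: [508.4, 50.2, 192.5]
force: [-9.6, -1.8, 1.4]
```

```bash
for i in 1 2 ; do python3 -m creep '{"rot":[[0,0,0],[0,0,0]],"delta_pos":[[0.004,0,-0.001],[0.007,0,-0.001]],"hand":[1,1]}' | egrep "ee_pos|force: \["; done
```

```text
ee_pos: [508.6, 50.2, 191.8]
force: [-14.7, -1.7, 5.3]
ee_pos: [508.9, 50.2, 191.0]
force: [-16.0, -1.3, 2.9]
```

```bash
python3 - <<'E'
from h import *
im,d=grab('side','s3'); o=robot.observe();print(o['ee_pos'],o['force'],o['moment'])
im2,d2=grab('top','t3')
a=cv2.resize(im[130:230,220:320,::-1],None,fx=4,fy=4,interpolation=2);b=cv2.resize(im2[130:230,220:320,::-1],None,fx=4,fy=4,interpolation=2)
cv2.imwrite('pics/s3c.png',np.hstack([a,b]))
E
```

```text
[508.90859287  50.24494799 190.98988639] [-13.58023704  -1.49917892   3.8386378 ] [ 0.04604753  2.00720329 -0.17721621]
```

View pics/s3c.png

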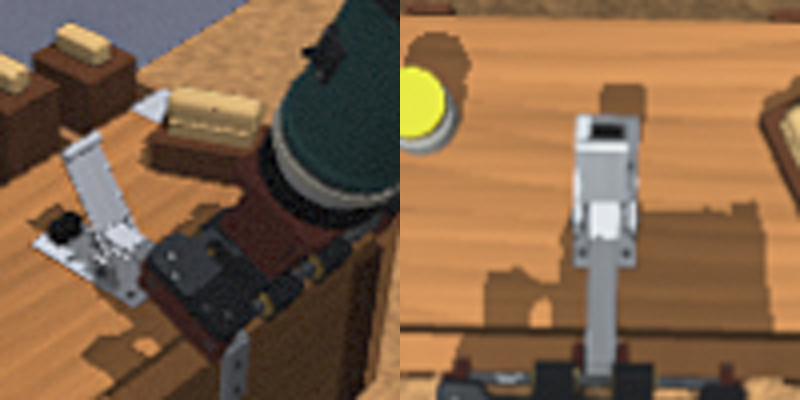

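The hook has bitten: it stopped at x≈508.6, the pull is 14–16 N, and the lever leans back with its end near the buffer side. Now I'll release and back off along the tool axis.

```bash
python3 -m creep '{"rot":[[0,0,0],[0,0,0],[0,0,0],[0,0,0],[0,0,0],[0,0,0]],"delta_pos":[[0,0,0],[0,0,0],[0,0,0],[-0.08,0,0.16],[-0.2,0,0.4],[-0.2,0,0.55]],"hand":[0.6,0.5,0.5,0.5,0.5,0.5]}'
python3 - <<'E'
from h import *
im,d=grab('side','s4'); o=robot.observe();print(o['ee_pos'],o['force'])
im2,d2=grab('top','t4')
a=cv2.resize(im[130:230,220:320,::-1],None,fx=4,fy=4,interpolation=2);b=cv2.resize(im2[130:230,220:320,::-1],None,fx=4,fy=4,interpolation=2)
cv2.imwrite('pics/s4c.png',np.hstack([a,b]))
# side-view depth points in the latch strip, chest frame relative to pivot
K,D,R,t=cam('top'); piv=np.array([596.3,46,196])
for v in range(158,216,2):
    P=dep('top',(371/4+220-22+0,v) if 0 else (220+203/4,v),d2)-piv; print(v,P.round(1))
E
```

```text
t: 8.72
ee_pos: [474.4, 50.3, 306.9]
eef_rot: [0.009, 0.974, -0.018, 0.225]
force: [0.7, -0.2, -0.2]
finger_gap: 0.5
grasp_force: 0.0
[477.68531455  50.27217637 311.43136081] [ 2.0712357  -0.43459591  2.48302156]
158 [ 71.6  -0.5 -16.3]
160 [ 65.3  -0.6 -10.4]
162 [58.5 -0.8 -1. ]
164 [53.4 -0.8 -1.3]
166 [35.3 -2.7 76.5]
168 [31.  -2.6 73.5]
170 [27.7 -2.3 64.4]
172 [24.5 -2.  53.6]
174 [20.6 -1.7 47. ]
176 [16.7 -1.5 39.5]
178 [12.7 -1.3 33.1]
180 [ 8.5 -1.  27.2]
182 [ 4.5 -0.8 20.2]
184 [-0.1 -0.6 16.9]
186 [-5.2 -0.6 17.6]
188 [-9.5 -0.4 11.1]
190 [-15.5  -0.6  20.2]
192 [-20.1  -0.4  16.4]
194 [-25.   -0.3  15.2]
196 [-30.2  -0.3  17.2]
198 [-34.8  -0.1  13.3]
200 [-40.2  -0.2  16.8]
202 [-45.   -0.1  15.3]
204 [-49.8   0.1  12.4]
206 [-54.6   0.2  10.7]
208 [-59.6   0.3  10.3]
210 [-64.7   0.3  11.7]
212 [-69.5   0.4   8.3]
214 [-74.6   0.5   9.3]
```

View pics/s4c.png

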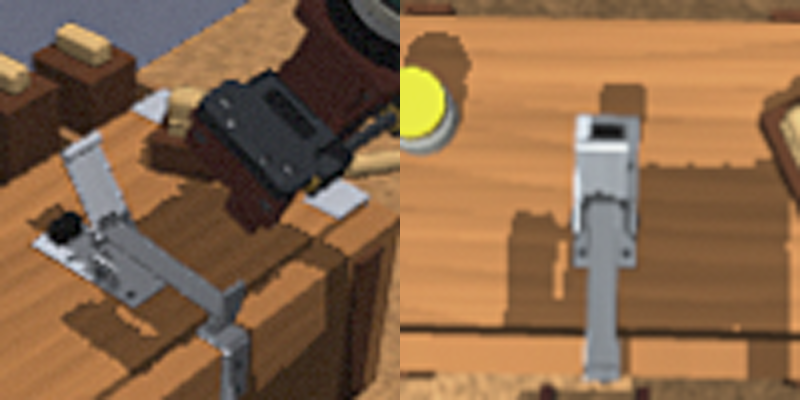

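The claw stays hooked with the lever at about 1.1 rad. I'll move, fingers closed, to just in front of the lever's outer face.

```bash
python3 -m creep '{"rot":[[0,0,0],[0,-0.05,0],[-0.003,-0.1,0],[-0.005,-0.156,0],[-0.005,-0.156,0],[-0.005,-0.156,0],[-0.005,-0.156,0]],"delta_pos":[[0.1,0,0],[0.3,-0.01,0],[0.45,-0.02,-0.05],[0.587,-0.02,-0.155],[0.587,-0.02,-0.155],[0.587,-0.02,-0.155],[0.587,-0.02,-0.155]],"hand":[1,1,1,1,1,1,1]}'
```

```text
t: 9.7
ee_pos: [593.1, 46.2, 274.7]
eef_rot: [0.011, 0.939, -0.018, 0.342]
force: [-0.8, -0.3, -0.5]
finger_gap: 0.005
grasp_force: 0.0
```

```bash
python3 -m creep '{"rot":[[0,0,0],[0,0,0],[0,0,0],[0,0,0],[0,0,0],[0,0,0]],"delta_pos":[[0.07,-0.003,-0.038],[0.11,-0.004,-0.06],[0.1435,-0.005,-0.077],[0.175,-0.006,-0.093],[0.204,-0.006,-0.108],[0.204,-0.006,-0.108]],"hand":[1,1,1,1,1,1]}'
```

```text
t: 10.45
ee_pos: [633.2, 44.9, 251.3]
eef_rot: [0.011, 0.94, -0.019, 0.341]
force: [-3.1, -0.8, -0.0]
finger_gap: 0.003
grasp_force: 1.3
```

```bash
python3 -m creep '{"rot":[[0,0,0],[0,0,0],[0,0,0],[0,0,0]],"delta_pos":[[0.03,0,-0.015],[0.056,-0.001,-0.035],[0.056,-0.001,-0.035],[0.056,-0.001,-0.035]],"hand":[1,1,1,1]}'
python3 - <<'E'
from h import *
im,d=grab('side','s5'); o=robot.observe();print(o['ee_pos'],o['force'])
a=cv2.resize(im[130:230,200:320,::-1],None,fx=4,fy=4,interpolation=2)
cv2.imwrite('pics/s5c.png',a)
E
```

```text
t: 10.95
ee_pos: [643.3, 44.9, 243.9]
eef_rot: [0.011, 0.94, -0.018, 0.341]
force: [-4.6, -0.8, 0.9]
finger_gap: 0.008
grasp_force: 1.9
[643.46015054  44.89570088 244.06481461] [-3.97400227  0.67462773  1.61971947]
```

View pics/s5c.png

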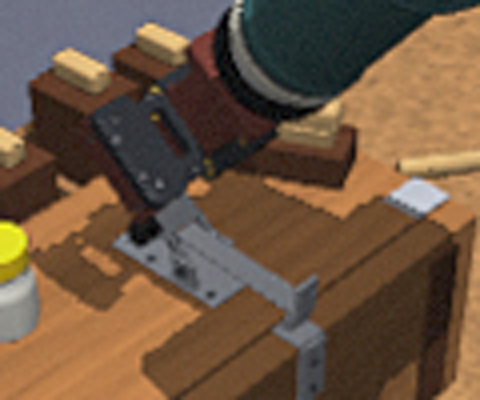

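The claw is still hooked at the keeper, crop (298,318), and the lever is swinging down. I'll continue the arc.

```bash
python3 -m creep '{"rot":[[0.002,0.064,0],[0.004,0.127,0],[0.006,0.19,0],[0.008,0.255,0],[0.008,0.255,0]],"delta_pos":[[0.027,-0.001,-0.025],[0.049,-0.002,-0.051],[0.066,-0.002,-0.08],[0.08,-0.003,-0.111],[0.08,-0.003,-0.111]],"hand":[1,1,1,1,1]}'
```

```text
t: 11.62
ee_pos: [663.4, 44.1, 223.7]
eef_rot: [0.008, 0.989, -0.018, 0.15]
force: [1.5, -0.5, 2.3]
finger_gap: 0.005
grasp_force: 1.1
```

```bash
python3 -m creep '{"rot":[[0.001,0.04,0],[0.002,0.08,0],[0.004,0.125,0],[0.004,0.125,0]],"delta_pos":[[0.005,0,-0.025],[0.01,-0.001,-0.05],[0.014,-0.001,-0.075],[0.014,-0.001,-0.075]],"hand":[1,1,1,1]}'
python3 -m creep '{"rot":[[0.002,0.03,0],[0.002,0.06,0]],"delta_pos":[[0,0,-0.008],[0,0,-0.016]],"hand":[1,1]}'
```

```text
t: 12.12
ee_pos: [665.4, 44.0, 208.2]
eef_rot: [0.007, 0.998, -0.018, 0.053]
force: [1.8, 0.5, 2.6]
finger_gap: 0.004
grasp_force: 1.4
t: 12.38
ee_pos: [663.2, 44.2, 205.0]
eef_rot: [0.006, 1.0, -0.017, 0.004]
force: [1.0, 0.2, 1.6]
finger_gap: 0.005
grasp_force: 0.8
```

```bash
for i in 1 2; do python3 -m creep '{"rot":[[0,0,0],[0,0,0]],"delta_pos":[[0,0,-0.004],[0,0,-0.008]],"hand":[1,1]}' | egrep "ee_pos|force: \["; done
```

```text
ee_pos: [662.8, 44.1, 202.8]
force: [0.4, 0.6, 1.6]
ee_pos: [662.8, 44.1, 202.3]
force: [-2.8, 0.3, 10.7]
```

```bash
python3 -m creep '{"rot":[[0,0,0],[0,0,0]],"delta_pos":[[0,0,-0.003],[0,0,-0.003]],"hand":[1,1]}' | egrep "ee_pos|force: \["; python3 -m creep '{"rot":[[0,0,0],[0,0,0],[0,0,0],[0,0,0],[0,0,0],[0,0,0]],"delta_pos":[[0,0,0.02],[0,0,0.2],[0,0,0.4],[0,-0.3,0.6],[0,-0.8,0.6],[0,-0.8,0.6]],"hand":[1,1,1,1,1,1]}'
python3 -m creep '{"rot":[[0,0,0],[0,0,0],[0,0,0],[0,0,0]],"delta_pos":[[0,-0.3,0],[0,-0.6,0],[0,-0.7,0],[0,-0.7,0]],"hand":[1,1,1,1]}'
python3 - <<'E'
from h import *
im,d=grab('side','s6'); im2,d2=grab('top','t6'); print(robot.observe()['force'])
a=cv2.resize(im[130:230,200:300,::-1],None,fx=4,fy=4,interpolation=2);b=cv2.resize(im2[130:230,220:320,::-1],None,fx=4,fy=4,interpolation=2)
cv2.imwrite('pics/s6c.png',np.hstack([a,b]))
piv=np.array([596.3,46,196])
for v in range(152,222,3): print(v,(dep('top',(220+205/4,v),d2)-piv).round(1))
E
```

```text
ee_pos: [662.8, 44.1, 202.3]
force: [-3.5, -0.8, 9.9]
t: 13.88
ee_pos: [663.0, -118.1, 321.3]
eef_rot: [0.006, 1.0, -0.018, 0.004]
force: [0.5, -0.2, 0.5]
finger_gap: 0.001
grasp_force: 0.0
t: 14.38
ee_pos: [662.8, -256.7, 320.0]
eef_rot: [0.006, 1.0, -0.018, 0.003]
force: [0.3, -0.9, 0.2]
finger_gap: 0.007
grasp_force: 0.0
[-0.03091005  0.2171026   0.77754146]
152 [82.8 -2.6  6.6]
155 [74.7 -2.5  8.3]
158 [67.6 -2.4  5.2]
161 [59.7 -2.3  6.4]
164 [51.8 -2.3  8. ]
167 [44.2 -2.2  7.5]
170 [36.9 -2.   5.7]
173 [29.1 -2.   6.3]
176 [22.1 -1.8  2.1]
179 [14.  -1.7  5.4]
182 [ 6.2 -1.7  6.9]
185 [-1.5 -1.6  7.5]
188 [-8.9 -1.5  6. ]
191 [-16.5  -1.4   6.4]
194 [-24.   -1.3   5.6]
197 [-31.9  -1.3   9.2]
200 [-39.5  -1.2   9.8]
203 [-47.3  -1.2  12.8]
206 [-54.4  -1.    7.6]
209 [-62.2  -1.   10.5]
212 [-69.3  -0.7   5.6]
215 [-77.   -0.7   7.4]
218 [-85.5  -1.1  27.2]
221 [-91.1   0.  -12.7]
```

View pics/s6c.png

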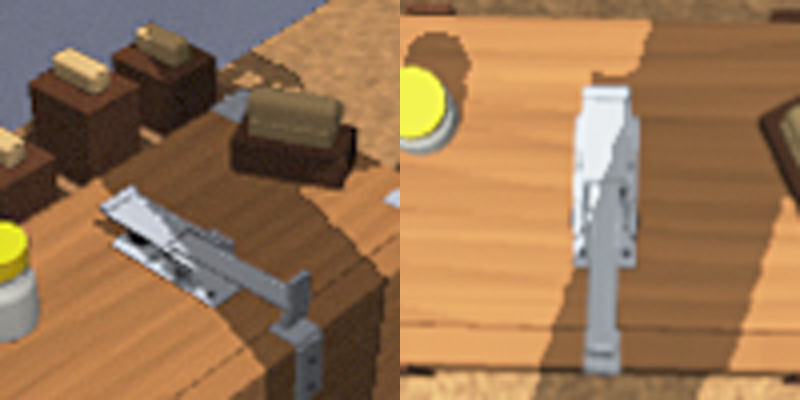

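```bash
python3 - <<'E'
from h import *
for n in('top0','t4','t6'):
    im=cv2.imread('pics/%s.png'%n).astype(int)
    for u in(226,256): print(n,u,im[205:228,u,2].tolist())
E
```

```text
top0 226 [215, 218, 212, 201, 206, 180, 104, 63, 166, 222, 218, 215, 215, 214, 215, 217, 220, 181, 94, 123, 197, 221, 218]
top0 256 [208, 212, 217, 216, 218, 226, 178, 66, 78, 171, 215, 213, 210, 211, 211, 211, 211, 212, 204, 194, 189, 195, 211]
t4 226 [216, 219, 213, 204, 208, 182, 104, 62, 168, 224, 218, 216, 215, 216, 216, 217, 222, 181, 96, 125, 198, 222, 218]
t4 256 [127, 129, 133, 132, 133, 137, 109, 56, 84, 173, 217, 214, 212, 213, 213, 213, 213, 214, 207, 197, 164, 101, 66]
t6 226 [232, 234, 229, 223, 224, 187, 189, 233, 232, 230, 230, 231, 230, 232, 236, 211, 121, 50, 61, 189, 236, 236, 232]
t6 256 [226, 229, 233, 233, 234, 238, 215, 201, 231, 233, 226, 214, 183, 147, 141, 139, 111, 62, 102, 130, 128, 132, 142]
```

The dark gap at the door has gone and its front edge has moved in about 2 px (roughly 6 mm). The door is shut, the claw is hooked, and the lever lies flat.

```bash
python3 -c "
from station import robot
print(robot.finish_job())"
```

```text
the job is handed in; nothing more can be done
None
```

The latch is fastened and the job is handed in: the claw is hooked on the keeper, the lever lies flat on its buffer, the door is pulled shut, and the arm is clear of everything; I got no verdict back.

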